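# Seat the drive shaft in the V-blocks with its flat up

## Task

Take the steel drive shaft from the low white rest and lay it in the two grooves of the tall V-block stand, centred so that it sticks out equally at both ends (either way round); let it settle in both grooves before you let go of it. Then roll it in the grooves, taking fresh grips as needed, until the milled flat at its end faces straight up for the set-screw, and leave it lying there; leave the other things on the worktop where they are.

Things in the scene. Friction and masses are not known exactly. Their poses are not given: they have to be found in the camera images.
- shaft_center (a point): Centre of the loose steel drive shaft, a round bar 20 mm in diameter, 180 mm long, 0.2 to 0.4 kg: on its axis at mid-length. x runs along the shaft towards the end with the flat; z is the outward normal of the flat, so the flat faces up when z points up. Friction holds its roll angle, but a grip or release a little off-centre can roll it some 5 to 15 degrees: check after letting go.
- shaft_flat (a point): Centre of the milled flat on the shaft. The flat covers the last 30 mm of the shaft's +x end, is 16 mm wide and lies 6 mm from the axis; the other 150 mm are round. Axes as for the shaft. At the start the flat faces sideways and somewhat down, about 110 degrees from straight up, to either side of the shaft: more than one tilted grip can turn.
- vstand_seat (a point): Where the shaft's centre lies when it is home in the tall V-block stand: midway between the two blocks, on the axis of the seated shaft, 95 mm above the worktop; x runs along the grooves, z up. The shaft's ends then stick out 38 mm beyond the blocks.
- vstand: Tall V-block stand, fixed: base plate 150 x 70 x 12 mm with two aluminium V-blocks 16 mm thick and 48 mm wide, 36 to 52 mm either side of the middle; origin at the centre of the underside, x along the grooves. 90-degree grooves, 32 mm wide at the top; block tops 2 mm above the seated axis. The 72 mm gap between the blocks is free down to the base plate, for fingers to grip the shaft upright or tilted about it.
- rest: Low white rest that the shaft starts on, fixed: base plate 150 x 60 x 8 mm with two low V-blocks like those of the stand (each 16 mm thick, 40 mm wide, 72 mm gap). Origin at the centre of its underside, x along the grooves; the axis of the shaft lying on it is 45 mm above the worktop. It stands at any angle.
- vial_0_at (a point): Clear vial with black cap, 27 mm across, 52 mm high, standing between the rest and the stand; this point is the centre of its underside. To be left alone.
- forceps_at (a point): Steel forceps, 137 x 13 x 9 mm, lying between the rest and the stand; this point is the centre of its underside. To be left alone.
- timer_at (a point): White bench timer, 66 x 62 x 18 mm, lying between the rest and the stand, farther back; this point is the centre of its underside. To be left alone.
- label_tape_at (a point): Roll of label tape, 62 mm across, 18 mm high, lying to the left; this point is the centre of its underside. To be left alone.
- conical_1_at (a point): Thin screw-cap conical tube, 118 x 19 x 20 mm, lying to the right; this point is the centre of its underside. To be left alone.
- petri_dish_at (a point): Petri dish, 60 mm across, 14 mm high, lying to the right; this point is the centre of its underside. To be left alone.
Not all that is in view belongs to the job. What is shaped like the part that bears shaft_center but black is not meant.

How it is judged:
On the way:
1. the shaft rests in both grooves of the V-block stand, centred, while the fingers still hold it (x of shaft_center in the frame of vstand_seat between -0.008 and 0.008 m and y of shaft_center in the frame of vstand_seat between -0.003 and 0.003 m and z of shaft_center in the frame of vstand_seat between -0.0025 and 0.0025 m and angle between the x axis of shaft_center and the x axis of vstand_seat, either way round below 0.05 rad and contact force between shaft and vstand above 0.4 N and contact force between the fingers and shaft above 0.5 N), for 0.2 s.
At the end, for the whole second after the job is handed in: the shaft lies at rest in both grooves of the tall stand (axis within 3 mm sideways, 2.5 mm in height and 0.05 rad of the grooves), within 8 mm of central along the grooves, either way round, with its flat facing up to within 0.18 rad (about 10 degrees) (x of shaft_center in the frame of vstand_seat between -0.008 and 0.008 m and y of shaft_center in the frame of vstand_seat between -0.003 and 0.003 m and z of shaft_center in the frame of vstand_seat between -0.0025 and 0.0025 m and angle between the x axis of shaft_center and the x axis of vstand_seat, either way round below 0.05 rad and angle between shaft_center's own z axis and vertical below 0.18 rad and contact force between shaft and vstand above 0.4 N and linear speed of shaft below 0.01 m/s and angular speed of shaft below 0.1 rad/s); the robot touches nothing.
It fails at once if another thing on the worktop is moved by more than 3 cm (distance of any of vial_0_at, forceps_at, timer_at, label_tape_at, conical_1_at, petri_dish_at from where it was at the start of the episode above 0.03 m).
It fails at once if the shaft is let go while it is clear above its seat in the grooves (dropped, or left lying across the blocks) (height (world z) of shaft_center above 0.06 m and z of shaft_center in the frame of vstand_seat above 0.005 m and contact force between the fingers and shaft below 0.01 N).
It also fails if it takes over 72 s, if anything falls off the work surface, if the arm or the gripper's body presses on something with over 40 N, if the wrist force passes 120 N, or if a joint passes its speed limit or range.

## Robot

A 6-joint arm with a two-finger parallel gripper is mounted at the origin on a cart in front of the work surface, level with it; the furniture and walls round the work are solid. World frame = base frame: x ahead of the robot, y to its left, z up, the work surface at z = 0. Lengths are in m, angles in rad, forces in N, time in s.
With the tool pointing down it reaches from about 0.25 to 0.775 m from the base axis. Payload 4 kg.
Tool frame: the origin (TCP) lies midway between the tips of the shut fingers; the grasp point (between the pads) lies 19 mm behind it (robot.tcp_to_grasp is the distance from the TCP to the grasp point, in m); z points along the fingers, y is the line along which they close (so a half turn about z gives the same grasp; the last joint's range is limited). The gripper opens to 94 mm and grips with 3 to 60 N. Pads are 16 mm wide; open, the fingers measure 119 mm over their backs; the gripper's body (75 mm by 177 mm) begins 78 mm behind the grasp point.
Start: joints at [1.152, 0.087, 1.371, -0, 1.684, -0.103], TCP at [0.171, 0.523, 0.206] pointing down, gripper open.
Joint ranges: [-3.1, 3.1], [-0.76, 2.03], [0.27, 2.55], [-1.08, 4.22], [0.17, 2.65], [-2.57, 2.57]. Speed limits (rad/s): [2.79, 2.79, 3.14, 3.14, 3.14, 3.14].

## Interface

Orientations are given as [roll, pitch, yaw] about the fixed x, y, z axes, in that order (R = Rz(yaw) Ry(pitch) Rx(roll)).
In Python, from bench import robot, viewer gives the robot as it stands. The module is installed in compiled form; this text tells all that it offers.
- The arm moves only by the shell command python3 -m handwheel 'ROWS' [OPENING]. ROWS is JSON, a list of rows, each a list of 6 numbers: the shift along the tool's x, y, z in units of 0.2 m (1.0 is 0.2 m), then the turn, a rotation vector about the tool's x, y, z in units of 30 degrees (1.0 is 30 degrees). In form: [[x, y, z, wx, wy, wz], ...]. A call has 1 to 10 rows; each row is the pose to reach, as a shift and turn from the pose commanded when the call began, along the tool's axes at that moment; what a row does not reach only later rows make up. A row lasts 1/12 s, in which the tool goes at most 41.7 mm and 7.16 degrees, less where a joint would pass 70% of its speed; a pose out of reach is approached as far as the arm can. A call with a number of a shift or a turn outside -1 to 1 is refused whole. A call with a gripper value outside its range is refused whole. OPENING is the gripper's target within -1 to 1 (shut at 1, half-way at 0, fully open at -1), set as the call begins (- or left out, the last holds). The fingers move at their own pace and stop on an object; the grip force is fixed at half the most. Time passes only in rows, so rows that repeat a pose let the fingers close. It gives the time, the measured TCP pose, the force, the opening and the grip force at its end, in the units of the state.
- robot.get_obs(): the state, without advancing time (a new reading comes with each control period).
- viewer.snapshot(name): name is "scene" or "top"; returns the picture (400x640x3 uint8, red, green, blue); there is no depth.
- viewer.calibration(name): a dict with "fx", "fy", "cx", "cy" (pixels), "R" (3x3) and "t" (3): a world point X has camera coordinates R X + t. Camera axes: x right, y down, z forward; pixel columns grow to the right and rows downward; lengths in m; the calibration is good to about 2 mm. A picture is of the moment at which its call begins. calibration takes no time and is no camera call.
- robot.close_job(): hands the job in; it is judged then, once.
The state is a dict: "time": time; "joint_positions": joint angles; "qvel": joint speeds; "joint_torque": joint torques, N m; "tool_pos": TCP position; "ee_rot": TCP orientation; "wrist_force": force on the tool from outside, world axes, zero at the start; "wrist_torque": the same for the moment, N m; "width": finger opening in m; "finger_force": force on a finger pad.
Only numpy, scipy, OpenCV 4.12 (cv2) and the standard library are available. Lean on these libraries where they do the work, as an engineer would, in place of code of your own. Each camera call takes 0.05 s, during which the arm holds its last target. There are 200 camera calls.

## Working session

There is one attempt and no reset: what is moved stays moved. The work goes in short steps, Python scripts to look and compute and a shell command to move; the robot and the scene stay as the last step left them, time stands still between calls to the robot, and variables do not carry over. Pictures are saved under pics/ and viewed, at most 10 in all, crops included, and the job is handed in when it is done.

```bash
mkdir -p pics; python3 - <<'E'
from bench import robot, viewer
import cv2
for n in("scene","top"):
    cv2.imwrite(f"pics/{n}0.png",viewer.snapshot(n)[:,:,::-1]); print(n,viewer.calibration(n))
print(robot.get_obs())
E
```

```text
scene {'fx': 385.3403400388145, 'fy': 385.3403400388145, 'cx': 320.7473335509788, 'cy': 200.02195110734758, 'R': array([[ 0.89430549, -0.44697524, -0.02075651],
       [-0.19668866, -0.35102089, -0.91547687],
       [ 0.40190953,  0.82279856, -0.40183487]]), 't': array([-0.46663774,  0.17078678,  1.21110811])}
top {'fx': 371.02213151272906, 'fy': 371.02213151272906, 'cx': 319.2565860127382, 'cy': 198.66382820808667, 'R': array([[-0.0275514 , -0.99957861, -0.00913862],
       [-0.99873228,  0.02791105, -0.04189031],
       [ 0.04212772,  0.0079729 , -0.99908042]]), 't': array([-0.05376331,  0.47331794,  1.39309927])}
{'time': 0.1, 'joint_positions': array([ 1.15188817e+00,  8.78636187e-02,  1.37203058e+00, -1.37724298e-05,
        1.68360474e+00, -1.03108461e-01]), 'qvel': array([ 1.73859895e-03, -2.21359548e-03, -4.56663663e-03, -9.20358984e-04,
       -6.95485055e-07, -6.01732257e-04]), 'joint_torque': array([ 1.90256127e-03, -3.41252375e+01, -3.03301585e+01,  7.19815842e-02,
        3.04627733e-02, -1.01890757e-04]), 'tool_pos': array([0.17063767, 0.52236393, 0.20446757]), 'ee_rot': array([-3.13969508e+00, -1.82591114e-04,  2.82579125e+00]), 'wrist_force': array([-0.54510494,  0.30794336,  0.21270579]), 'wrist_torque': array([-0.02273291, -0.02876509,  0.00871298]), 'finger_force': 0.0, 'width': 0.09399158474441491}
```

View pics/scene0.png

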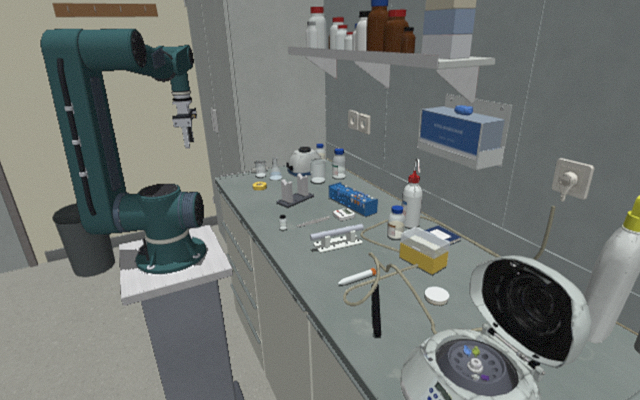

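View pics/top0.png

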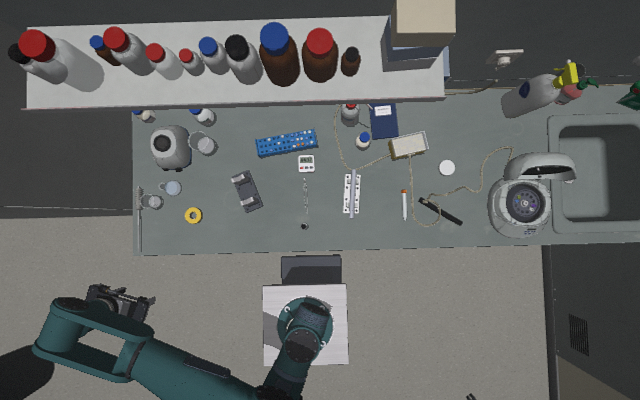

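The top view shows the rest with the shaft at about (352,194), the stand at (246,190), the vial at (304,226), the forceps at (306,195) and the timer at (306,163). I'll enlarge both regions.

```bash
python3 - <<'E'
import cv2
t=cv2.imread("pics/top0.png")[150:235,220:372]; cv2.imwrite("pics/t1.png",cv2.resize(t,None,fx=5,fy=5,interpolation=cv2.INTER_CUBIC))
t=cv2.imread("pics/scene0.png")[165:260,270:375]; cv2.imwrite("pics/s1.png",cv2.resize(t,None,fx=6,fy=6,interpolation=cv2.INTER_CUBIC))
E
```

```text
(no output)
```

View pics/t1.png

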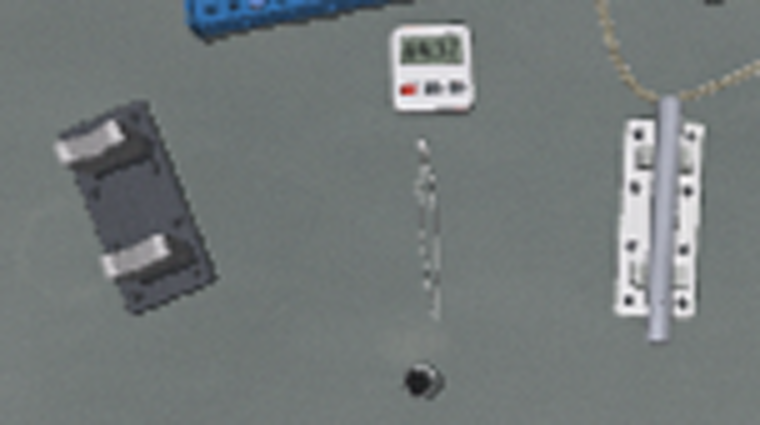

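View pics/s1.png

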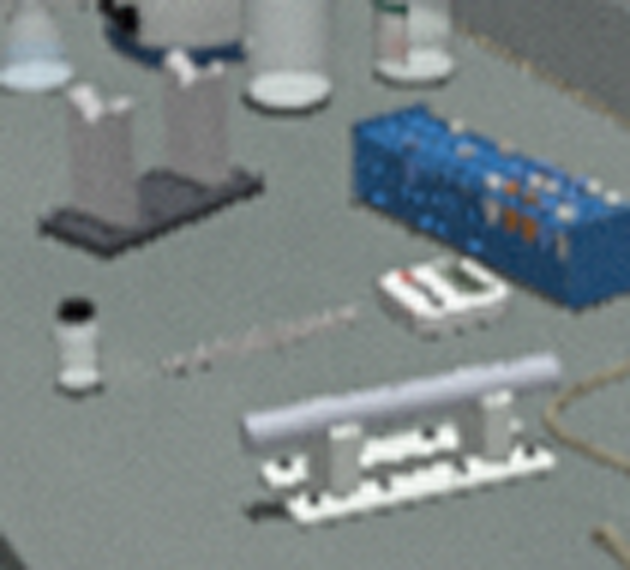

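```bash
cat > h.py <<'E'
import numpy as np, cv2
from bench import robot, viewer
def ray(n,u,v):
    c=viewer.calibration(n);R=c["R"];C=-R.T@c["t"]
    return C,R.T@np.array([(u-c["cx"])/c["fx"],(v-c["cy"])/c["fy"],1])
def onz(n,u,v,z):
    C,d=ray(n,u,v); return C+d*(z-C[2])/d[2]
def proj(n,X):
    c=viewer.calibration(n);p=np.atleast_2d(X)@c["R"].T+c["t"]
    return np.c_[c["fx"]*p[:,0]/p[:,2]+c["cx"],c["fy"]*p[:,1]/p[:,2]+c["cy"]]
E
python3 - <<'E'
from h import *
np.set_printoptions(precision=4,suppress=True)
T=lambda x,y:((x+.5)/5-.5+220,(y+.5)/5-.5+150)
S=lambda x,y:((x+.5)/6-.5+270,(y+.5)/6-.5+165)
def show(k,pts,z,f,n):
    P=np.array([onz(n,*f(*p),z) for p in pts]);print(k,n);print(P[:,:2])
    print(" d",np.linalg.norm(np.diff(P,axis=0),axis=1)," ang",np.degrees(np.arctan2(*np.diff(P,axis=0)[:,1::-1].T)[:])," mean",P.mean(0))
show("shaft",[(658,338),(669,98)],.050,T,"top")
show("rest",[(628,118),(705,125),(693,317),(615,315)],.008,T,"top")
show("rest",[(262,468),(300,520),(553,460)],.008,S,"scene")
show("stand",[(147,101),(216,278),(140,314)],.012,T,"top")
show("stand",[(40,228),(110,252),(262,184)],.012,S,"scene")
show("blocktops1",[(57,147),(120,120)],.097,T,"top")
show("blocktops2",[(103,253),(168,236)],.097,T,"top")
for n in("scene","top"):
    c=viewer.calibration(n);print(-c["R"].T@c["t"])
show("timer",[(430,68)],.018,T,"top");show("forc",[(422,140),(435,320)],.009,T,"top");show("vial",[(422,381)],.052,T,"top")
# shaft cross profile in scene
im=viewer.snapshot("scene").astype(float)
a=np.array(S(250,428));b=np.array(S(556,367));u=(b-a)/np.linalg.norm(b-a);nrm=np.array([-u[1],u[0]])
g=im.mean(2).astype(np.float32)
print("scene profile rows along shaft (near->far), cols across up->down")
for s in np.linspace(0,1,18):
    q=np.array([a+s*(b-a)+nrm*k for k in np.arange(-4,4.1,1)],np.float32)
    print(round(s,2),cv2.remap(g,q[:,0][None],q[:,1][None],cv2.INTER_LINEAR)[0].astype(int))
im=viewer.snapshot("top").astype(float);g=im.mean(2).astype(np.float32)
a=np.array(T(658,338));b=np.array(T(669,98));u=(b-a)/np.linalg.norm(b-a);nrm=np.array([-u[1],u[0]])
print("top, cols left->right")
for s in np.linspace(0,1,18):
    q=np.array([a+s*(b-a)+nrm*k for k in np.arange(-4,4.1,1)],np.float32)
    print(round(s,2),cv2.remap(g,q[:,0][None],q[:,1][None],cv2.INTER_LINEAR)[0].astype(int))
E
```

```text
shaft top
[[ 0.3988 -0.1822]
 [ 0.5749 -0.1958]]
 d [0.1767]  ang [-4.4103]  mean [ 0.4869 -0.189   0.05  ]
rest top
[[ 0.5656 -0.1679]
 [ 0.5586 -0.2261]
 [ 0.4135 -0.2124]
 [ 0.4166 -0.1536]]
 d [0.0586 0.1458 0.0589]  ang [-96.8548 174.5948  86.9502]  mean [ 0.4886 -0.19    0.008 ]
rest scene
[[ 0.4156 -0.1587]
 [ 0.4098 -0.2164]
 [ 0.5571 -0.2262]]
 d [0.0579 0.1477]  ang [-95.7216  -3.8163]  mean [ 0.4608 -0.2004  0.008 ]
stand top
[[0.5885 0.1965]
 [0.4528 0.147 ]
 [0.4272 0.205 ]]
 d [0.1445 0.0634]  ang [-159.9414  113.7953]  mean [0.4895 0.1828 0.012 ]
stand scene
[[0.4197 0.1911]
 [0.446  0.1328]
 [0.5805 0.1862]]
 d [0.0639 0.1446]  ang [-65.6841  21.6548]  mean [0.4821 0.17   0.012 ]
blocktops1 top
[[0.5468 0.2447]
 [0.5648 0.1994]]
 d [0.0488]  ang [-68.3148]  mean [0.5558 0.222  0.097 ]
blocktops2 top
[[0.4703 0.2133]
 [0.4811 0.1668]]
 d [0.0477]  ang [-76.9259]  mean [0.4757 0.19   0.097 ]
[-0.0358 -1.1451  0.6333]
[ 0.4125 -0.0781  1.4112]
timer top
[[ 0.6067 -0.0191]]
 d []  ang []  mean [ 0.6067 -0.0191  0.018 ]
forc top
[[ 0.5532 -0.0112]
 [ 0.4166 -0.0175]]
 d [0
[... 1061 characters left out ...]
 132 115 120]
0.12 [225 206 175 172 180 158 145 184 209]
0.18 [212 152 145 174 173 151 149 191 181]
0.24 [163 140 153 172 172 151 137 168 191]
0.29 [170 149 151 171 172 151 138 177 189]
0.35 [219 177 142 170 174 155 149 189 141]
0.41 [223 203 133 168 176 160 154 201 222]
0.47 [219 186 132 167 176 161 132 152 225]
0.53 [217 170 129 168 176 163 158 191 224]
0.59 [216 166 139 166 176 163 154 185 196]
0.65 [218 171 148 163 175 160 152 191 201]
0.71 [100 114 135 164 177 166 137 118 115]
0.76 [175 151 134 162 178 169 145 151 176]
0.82 [223 210 118 160 177 173 160 196 198]
0.88 [222 190 117 159 176 177 147 155 224]
0.94 [113 106 115 159 176 172 139 112 113]
1.0 [126 128 128 142 156 151 134 121 115]
```

```bash
cat >> h.py <<'E'
def edges(L,W,hp,bw,top):
    E=[];r=lambda x0,x1,y0,y1,z:[((x0,y0,z),(x1,y0,z)),((x1,y0,z),(x1,y1,z)),((x1,y1,z),(x0,y1,z)),((x0,y1,z),(x0,y0,z))]
    E+=r(-L/2,L/2,-W/2,W/2,hp)
    for s in(-1,1):
        for t in(-1,1):
            E+=r(s*.036,s*.052,t*.016,t*bw/2,top)
            for x in(.036,.052):E+=[((s*x,t*bw/2,hp+.01),(s*x,t*bw/2,top)),((s*x,t*.016,top),(s*x,0,top-.016))]
    return E
def fit(img,n,E,x0,span=.02,dyaw=.12):
    from scipy.optimize import differential_evolution as DE
    g=cv2.GaussianBlur(img.astype(np.float32),(0,0),.6)
    A=np.concatenate([np.linspace(a,b,max(3,int(np.linalg.norm(np.subtract(a,b))/.003))) for a,b in E])
    D=np.concatenate([np.tile(np.subtract(b,a)/np.linalg.norm(np.subtract(b,a))*.002,(max(3,int(np.linalg.norm(np.subtract(a,b))/.003)),1)) for a,b in E])
    def sc(p):
        c,s=np.cos(p[2]),np.sin(p[2]);R=np.array([[c,-s,0],[s,c,0],[0,0,1]]);o=[p[0],p[1],0]
        q=proj(n,A@R.T+o);d=proj(n,(A+D)@R.T+o)-q;d/=np.linalg.norm(d,axis=1)[:,None]+1e-9
        m=np.c_[-d[:,1],d[:,0]]*.8
        f=lambda P:cv2.remap(g,P[:,0].astype(np.float32)[None],P[:,1].astype(np.float32)[None],cv2.INTER_LINEAR)[0]
        return -np.abs(f(q+m)-f(q-m)).sum(1).clip(0,120).mean()
    r=DE(sc,[(x0[0]-span,x0[0]+span),(x0[1]-span,x0[1]+span),(x0[2]-dyaw,x0[2]+dyaw)],seed=1,popsize=25,tol=1e-6,maxiter=80)
    return r.x,r.fun
E
python3 - <<'E'
from h import *
np.set_printoptions(precision=4,suppress=True)
I={n:cv2.imread(f"pics/{n}0.png")[:,:,::-1] for n in("scene","top")}
for k,E,x0 in(("stand",edges(.15,.07,.012,.048,.097),(.505,.195,.36)),("rest",edges(.15,.06,.008,.040,.047),(.487,-.19,-.08))):
    for n in I: print(k,n,*fit(I[n],n,E,x0))
E
```

```text
Traceback (most recent call last):
  File "h.py", line 30, in fit
    r=DE(sc,[(x0[0]-span,x0[0]+span),(x0[1]-span,x0[1]+span),(x0[2]-dyaw,x0[2]+dyaw)],seed=1,popsize=25,tol=1e-6,maxiter=80)
  File "h.py", line 26, in sc
    q=proj(n,A@R.T+o);d=proj(n,(A+D)@R.T+o)-q;d/=np.linalg.norm(d,axis=1)[:,None]+1e-9
                        ~~~~^^^^^^^^^^^^^^^
  File "h.py", line 9, in proj
    c=viewer.calibration(n);p=np.atleast_2d(X)@c["R"].T+c["t"]
ValueError: time passes only in moves, steps and waits
```

```bash
sed -i 's/c=viewer.calibration(n)/c=CAL[n]/; s/^from bench import robot, viewer/&\nCAL={n:viewer.calibration(n) for n in("scene","top")}/' h.py
python3 - <<'E'
from h import *
np.set_printoptions(precision=4,suppress=True)
I={n:cv2.imread(f"pics/{n}0.png")[:,:,::-1] for n in("scene","top")}
for k,E,x0 in(("stand",edges(.15,.07,.012,.048,.097),(.505,.195,.36)),("rest",edges(.15,.06,.008,.040,.047),(.487,-.19,-.08))):
    for n in I: print(k,n,*fit(I[n],n,E,x0))
E
```

```text
stand scene [0.506  0.2059 0.392 ] -47.79960632324219
stand top [0.5101 0.2057 0.352 ] -66.3913803100586
rest scene [ 0.4873 -0.1929 -0.0945] -69.83558654785156
rest top [ 0.4872 -0.187  -0.0846] -79.16442108154297
```

```bash
cat > go.py <<'E'
# go.py x y z tilt yaw : units from the measured pose to TCP target (grasp point given); tilt = turn about shaft axis (tool x)
import sys,numpy as np
from scipy.spatial.transform import Rotation as Ro
from bench import robot
o=robot.get_obs();x,y,z,t,yaw=map(float,sys.argv[1:6])
R0=Ro.from_euler("xyz",o["ee_rot"]);R1=Ro.from_euler("xyz",[np.pi,0,yaw])*Ro.from_euler("x",t,degrees=True)
g=np.array([x,y,z]);d=R0.inv().apply(g+R1.apply([0,0,.019])-o["tool_pos"])/.2
w=(R0.inv()*R1).as_rotvec(degrees=True)/30
np.set_printoptions(precision=3,suppress=True)
print("units",d,w,"| grasp now",o["tool_pos"]-R0.apply([0,0,.019]),"rel rot deg",(Ro.from_euler("xyz",[np.pi,0,yaw]).inv()*R0).as_rotvec(degrees=True),"w",o["width"],"ff",o["finger_force"],"F",o["wrist_force"],"t",o["time"])
E
python3 go.py .487 -.190 .14 0 3.057
```

```text
units [-2.61  -2.895  0.422] [-0.002 -0.001 -0.442] | grasp now [0.171 0.523 0.224] rel rot deg [ 0.073  0.016 13.247] w 0.09420106501145126 ff 0.0 F [0.254 0.863 0.498] t 0.2
```

```bash
python3 -m handwheel '[[-0.87,-0.965,0,0,0,0],[-0.87,-0.965,0,0,0,0],[-0.87,-0.965,0,0,0,0],[-0.87,-0.965,0,0,0,0],[-0.87,-0.965,0,0,0,0],[-0.87,-0.965,0,0,0,0],[-0.87,-0.965,0,0,0,0]]' -1; python3 -m handwheel '[[-0.87,-0.965,0,0,0,0],[-0.87,-0.965,0,0,0,0],[-0.87,-0.965,0,0,0,0],[-0.87,-0.965,0,0,0,0],[-0.87,-0.965,0,0,0,0],[-0.87,-0.965,0,0,0,0],[-0.87,-0.965,0,0,0,0]]' -1
python3 -m handwheel '[[-0.87,-0.965,0,0,0,-0.44],[-0.87,-0.965,0,0,0,-0.44],[-0.87,-0.965,0,0,0,-0.44],[-0.87,-0.965,0.1,0,0,-0.44],[-0.87,-0.965,0.2,0,0,-0.44],[-0.87,-0.965,0.4,0,0,-0.44],[-0.87,-0.965,0.4,0,0,-0.44],[-0.87,-0.965,0.4,0,0,-0.44]]' -1; python3 go.py .487 -.190 .045 0 3.057
```

```text
time: 0.78
tool_pos: [0.2778, 0.2812, 0.2056]
ee_rot: [-3.14, 0.002, 2.82]
wrist_force: [-0.8, 0.6, 0.6]
width: 0.094
finger_force: 0.0
time: 1.37
tool_pos: [0.3832, 0.0434, 0.2052]
ee_rot: [-3.14, 0.001, 2.819]
wrist_force: [0.1, -0.6, -0.3]
width: 0.0941
finger_force: 0.0
time: 2.03
tool_pos: [0.4859, -0.1912, 0.1192]
ee_rot: [3.139, -0.008, 3.053]
wrist_force: [-1.3, 0.0, -1.3]
width: 0.0945
finger_force: 0.0
units [-0.009  0.005  0.466] [ 0.005 -0.016 -0.007] | grasp now [ 0.486 -0.191  0.138] rel rot deg [-0.161  0.483  0.214] w 0.09453508863190699 ff 0.0 F [-1.298  0.013 -1.314] t 2.0333
```

```bash
python3 -m handwheel '[[0,0,0.2,0,0,0],[0,0,0.4,0,0,0],[0,0,0.47,0,0,0],[0,0,0.47,0,0,0],[0,0,0.47,0,0,0]]' -1;  python3 -m handwheel '[[0,0,0,0,0,0],[0,0,0,0,0,0],[0,0,0,0,0,0],[0,0,0,0,0,0],[0,0,0,0,0,0],[0,0,0,0,0,0],[0,0,0,0,0,0],[0,0,0,0,0,0]]' 1; python3 go.py .487 -.190 .045 0 3.057
```

```text
time: 2.45
tool_pos: [0.4871, -0.1882, 0.0312]
ee_rot: [3.14, -0.001, 3.057]
wrist_force: [0.5, -0.4, 1.0]
width: 0.0939
finger_force: 0.0
time: 3.12
tool_pos: [0.4871, -0.1897, 0.0315]
ee_rot: [3.142, 0.0, 3.056]
wrist_force: [-0.7, 0.6, 0.7]
width: 0.0443
finger_force: 0.0
units [ 0.001 -0.001  0.028] [ 0.     0.    -0.002] | grasp now [ 0.487 -0.19   0.051] rel rot deg [-0.004 -0.004  0.056] w 0.044265271165762135 ff 0.0 F [-0.694  0.64   0.698] t 3.1167
```

```bash
python3 -m handwheel '[[0,0,0.028,0,0,0],[0,0,0.028,0,0,0],[0,0,0.028,0,0,0],[0,0,0.028,0,0,0],[0,0,0.028,0,0,0],[0,0,0.028,0,0,0],[0,0,0.028,0,0,0]]' 1; python3 go.py .487 -.190 .145 0 3.057;  python3 - <<'E'
from h import *
cv2.imwrite("pics/s2raw.png",viewer.snapshot("scene")[:,:,::-1])
E
```

```text
time: 3.7
tool_pos: [0.487, -0.1898, 0.0256]
ee_rot: [-3.142, -0.001, 3.056]
wrist_force: [-0.7, -0.3, -1.2]
width: 0.0192
finger_force: 30.0
units [-0.    -0.001 -0.502] [-0.    -0.001 -0.002] | grasp now [ 0.487 -0.19   0.045] rel rot deg [0.005 0.032 0.05 ] w 0.019227697007054085 ff 30.000001788139343 F [-0.674 -0.259 -1.237] t 3.7
```

```bash
python3 -m handwheel '[[0,0,-0.1,0,0,0],[0,0,-0.3,0,0,0],[0,0,-0.5,0,0,0],[0,0,-0.7,0,0,0],[0,0,-0.7,0,0,0],[0,0,-0.7,0,0,0]]'; python3 go.py .508 .206 .16 0 3.507
```

```text
time: 4.25
tool_pos: [0.4889, -0.1902, 0.1692]
ee_rot: [-3.14, 0.007, 3.056]
wrist_force: [-0.5, -0.5, -2.5]
width: 0.0191
finger_force: 30.0
units [0.074 1.982 0.137] [-0.007  0.011 -0.861] | grasp now [ 0.489 -0.19   0.188] rel rot deg [ 0.201 -0.344 25.817] w 0.01907268817467626 ff 29.999842643737793 F [-0.486 -0.497 -2.472] t 4.25
```

```bash
python3 -m handwheel '[[0.02,0.1,0,0,0,0],[0.03,0.25,0,0,0,-0.1],[0.04,0.4,0,0,0,-0.2],[0.04,0.55,0,0,0,-0.35],[0.04,0.7,0,0,0,-0.5],[0.04,0.85,0,0,0,-0.65],[0.04,1.0,0,0,0,-0.86],[0.04,1.0,0,0,0,-0.86]]'; python3 go.py .508 .206 .16 0 3.507
```

```text
time: 4.92
tool_pos: [0.4946, 0.0155, 0.1629]
ee_rot: [3.136, -0.003, -2.768]
wrist_force: [-0.1, -0.5, -2.0]
width: 0.019
finger_force: 30.0
units [-0.41   0.862  0.113] [ 0.011 -0.006  0.016] | grasp now [0.495 0.015 0.182] rel rot deg [-0.344  0.185 -0.486] w 0.01896519502442156 ff 29.9996817111969 F [-0.089 -0.534 -2.   ] t 4.9167
```

```bash
python3 -m handwheel '[[-0.05,0.15,0.02,0,0,0],[-0.1,0.3,0.05,0,0,0],[-0.16,0.45,0.1,0,0,0],[-0.23,0.6,0.13,0,0,0],[-0.3,0.75,0.13,0,0,0],[-0.38,0.89,0.13,0,0,0],[-0.38,0.89,0.13,0,0,0],[-0.38,0.89,0.13,0,0,0],[-0.38,0.89,0.13,0,0,0]]'; python3 go.py .508 .206 .16 0 3.507
python3 - <<'E'
from h import *
a=viewer.snapshot("top")[:,:,::-1];b=viewer.snapshot("scene")[:,:,::-1]
cv2.imwrite("pics/top3.png",a);cv2.imwrite("pics/scene3.png",b)
f=lambda i,x,y:cv2.resize(i[y:y+75,x:x+80],None,fx=5,fy=5,interpolation=cv2.INTER_CUBIC)
cv2.imwrite("pics/c3.png",np.hstack([f(a,205,145),f(b,265,150)]))
E
```

```text
time: 5.67
tool_pos: [0.5027, 0.2027, 0.1379]
ee_rot: [-3.141, -0.004, -2.777]
wrist_force: [-0.5, -0.4, -2.6]
width: 0.0188
finger_force: 30.0
units [-0.03   0.006 -0.016] [-0.001 -0.008 -0.002] | grasp now [0.503 0.203 0.157] rel rot deg [0.019 0.228 0.052] w 0.018789020193037895 ff 29.999475181102753 F [-0.497 -0.425 -2.627] t 5.6667
```

View pics/c3.png

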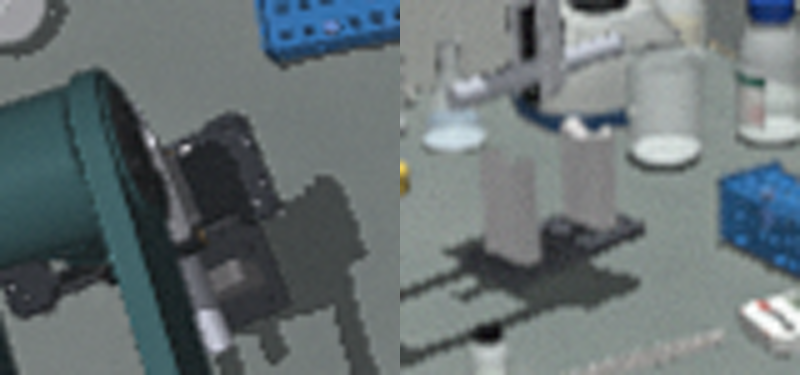

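The scene crop shows the shaft above the stand. Its near end at crop (452,97) is two-toned, possibly the flat. I'll check the centring from both ends.

```bash
python3 - <<'E'
from h import *
np.set_printoptions(precision=1,suppress=True)
g=np.array([.503,.203,.157]);u=np.array([np.cos(.365),np.sin(.365),0])
for n,(x,y),k in(("scene",(265,150),400),("top",(205,145),0)):
    p=proj(n,[g+u*s for s in(-.095,-.09,-.085,.085,.09,.095)]);print(n,((p-[x,y]+.5)*5-.5+[k,0]))
    img=cv2.imread(f"pics/{n}3.png").astype(np.float32).mean(2)
    for r in(range(-110,-45,5),range(60,111,5)):
      for s in r:
        c=proj(n,g+u*s/1000)[0];e=proj(n,g+u*(s+5)/1000)[0]-c;e/=np.linalg.norm(e);m=np.array([-e[1],e[0]])
        q=np.array([c+m*k for k in range(-5,6)],np.float32)
        print(s,cv2.remap(img,q[:,0][None],q[:,1][None],cv2.INTER_LINEAR)[0].astype(int))
E
```

```text
scene [[448.8 101.3]
 [453.8  99.6]
 [458.8  97.9]
 [615.4  44.8]
 [619.7  43.3]
 [623.9  41.9]]
-110 [142 143 139 148 153 158 162 168 164 173 196]
-105 [141 132 138 155 162 166 171 173 172 177 196]
-100 [135 140 149 161 166 163 162 171 176 177 195]
-95 [141 148 147 142 131 135 135 151 171 180 194]
-90 [153 155 152 140 124 122 124 143 166 179 183]
-85 [154 160 174 183 165 136 118 126 161 173 170]
-80 [143 153 184 206 188 151 120 127 157 169 167]
-75 [133 137 168 196 191 156 124 127 146 157 152]
-70 [139 139 162 196 193 155 123 112 134 148 143]
-65 [143 142 173 205 193 155 123 115 132 143 142]
-60 [143 144 155 172 178 153 124 118 131 141 142]
-55 [143 135 121 126 140 133 117 111 131 140 137]
-50 [144 141 125 117 125 121 112 113 131 142 144]
60 [187 180 182 193 198 162 125 139 158 159 152]
65 [189 183 181 197 194 161 126 129 150 156 154]
70 [192 186 189 200 195 162 130 132 151 155 152]
75 [193 186 186 192 195 165 129 132 157 154 151]
80 [192 184 160 179 196 164 126 125 146 155 152]
85 [189 181 178 195 191 164 125 120 147 157 149]
90 [185 177 178 180 175 156 132 126 153 153 138]
95 [185
[... 781 characters left out ...]
 53  53]
-60 [ 38  30  48 108 141 112  91  77  60  57  59]
-55 [ 36  35  46  80 105 102  91  80  75  69  69]
-50 [ 32  35  41  75 101 103  93  83  88  99  96]
60 [ 65  46  35  30  27  31  78 164 160 107 125]
65 [ 57  53  36  32  29  23  66 133 127 122 124]
70 [ 61  51  37  32  31  31  54  93 108 125 125]
75 [ 57  60  39  32  32  32  41  80 113 124 122]
80 [ 62  55  43  36  35  30  41  87 107 123 122]
85 [ 53  55  38  37  35  29  53 105 125 123 122]
90 [ 57  55  50  37  32  34  59 106 119 121 122]
95 [ 70  53  53  38  33  40  79 114 122 121 121]
100 [ 68  58  53  41  33  42  84 123 120 121 121]
105 [ 72  48  50  42  39  66 112 123 120 120 120]
110 [ 69  57  42  47  53  96 122 121 120 120 119]
```

```bash
python3 -m handwheel '[[-0.03,0.005,0.1,0,0,0],[-0.03,0.005,0.2,0,0,0],[-0.03,0.005,0.265,0,0,0],[-0.03,0.005,0.265,0,0,0],[-0.03,0.005,0.265,0,0,0],[-0.03,0.005,0.265,0,0,0]]'; python3 go.py .508 .206 .095 0 3.507
python3 - <<'E'
from h import *
a=viewer.snapshot("top")[:,:,::-1];b=viewer.snapshot("scene")[:,:,::-1]
cv2.imwrite("pics/top4.png",a);cv2.imwrite("pics/scene4.png",b)
f=lambda i,x,y:cv2.resize(i[y:y+60,x:x+60],None,fx=6.6,fy=6.6,interpolation=cv2.INTER_CUBIC)
cv2.imwrite("pics/c4.png",np.hstack([f(a,215,155),f(b,265,160)]))
E
```

```text
time: 6.27
tool_pos: [0.5097, 0.2062, 0.088]
ee_rot: [-3.141, 0.002, -2.778]
wrist_force: [-0.6, -1.1, -1.9]
width: 0.0193
finger_force: 30.0
units [0.009 0.002 0.06 ] [-0.     0.003 -0.004] | grasp now [0.51  0.206 0.107] rel rot deg [ 0.008 -0.101  0.106] w 0.01933286780904106 ff 29.99967187643051 F [-0.645 -1.114 -1.93 ] t 6.2667
```

View pics/c4.png

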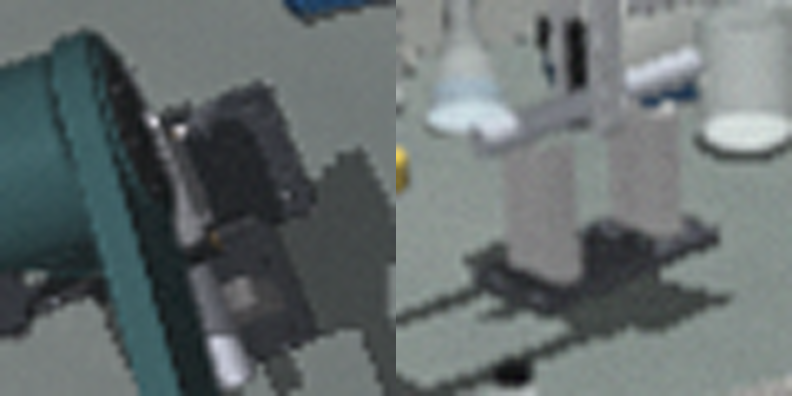

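The shaft lies over both blocks, about 12 mm above its seat. Lowering it now.

```bash
python3 -m handwheel '[[0.01,0,0.03,0,0,0],[0.01,0,0.05,0,0,0],[0.01,0,0.06,0,0,0],[0.01,0,0.06,0,0,0],[0.01,0,0.06,0,0,0],[0.01,0,0.06,0,0,0]]'; python3 go.py .508 .206 .095 0 3.507
```

```text
time: 6.87
tool_pos: [0.5075, 0.2056, 0.0755]
ee_rot: [-3.14, 0.001, -2.777]
wrist_force: [-0.8, -3.3, 2.9]
width: 0.0191
finger_force: 30.0
units [-0.003  0.001 -0.002] [-0.002  0.001 -0.001] | grasp now [0.507 0.206 0.095] rel rot deg [ 0.068 -0.033  0.036] w 0.019138221588501425 ff 30.000441670417786 F [-0.813 -3.31   2.904] t 6.8667
```

```bash
python3 -m handwheel '[[0,-0.004,0.003,0,0,0],[0,-0.008,0.006,0,0,0],[0,-0.008,0.008,0,0,0],[0,-0.008,0.008,0,0,0],[0,-0.008,0.008,0,0,0]]'; python3 go.py .508 .206 .095 0 3.507
```

```text
time: 7.28
tool_pos: [0.5077, 0.2054, 0.0753]
ee_rot: [3.14, 0.001, -2.777]
wrist_force: [-3.7, -1.1, 8.2]
width: 0.019
finger_force: 30.0
units [-0.003  0.002 -0.004] [ 0.003  0.002 -0.001] | grasp now [0.508 0.205 0.094] rel rot deg [-0.087 -0.075  0.022] w 0.018990772113782826 ff 30.009530782699585 F [-3.684 -1.075  8.249] t 7.2833
```

```bash
python3 -m handwheel '[[0,0,-0.005,0,0,0],[0,-0.0115,-0.006,0.233,0,0],[0,-0.023,-0.008,0.467,0,0],[0,-0.034,-0.011,0.7,0,0],[0,-0.0446,-0.015,0.933,0,0],[0,-0.0446,-0.015,0.933,0,0],[0,-0.0446,-0.015,0.933,0,0]]'; python3 go.py .508 .2055 .095 56 3.507
```

```text
time: 7.87
tool_pos: [0.5118, 0.1969, 0.0775]
ee_rot: [-2.649, 0.001, -2.773]
wrist_force: [-0.2, -2.3, 6.3]
width: 0.0194
finger_force: 30.0
units [ 0.002 -0.044 -0.015] [0.925 0.006 0.003] | grasp now [0.508 0.205 0.094] rel rot deg [28.243 -0.121 -0.164] w 0.019439242223636296 ff 29.959087371826172 F [-0.215 -2.331  6.263] t 7.8667
```

```bash
python3 -m handwheel '[[0,-0.0115,-0.001,0.233,0,0],[0,-0.023,-0.003,0.467,0,0],[0,-0.034,-0.007,0.7,0,0],[0,-0.0446,-0.012,0.933,0,0],[0,-0.0446,-0.012,0.933,0,0],[0,-0.0446,-0.012,0.933,0,0]]'; python3 go.py .508 .2055 .095 84 3.507
python3 - <<'E'
from h import *
a=viewer.snapshot("top")[:,:,::-1];b=viewer.snapshot("scene")[:,:,::-1]
cv2.imwrite("pics/top5.png",a);cv2.imwrite("pics/scene5.png",b)
f=lambda i,x,y:cv2.resize(i[y:y+60,x:x+60],None,fx=6.6,fy=6.6,interpolation=cv2.INTER_CUBIC)
cv2.imwrite("pics/c5.png",np.hstack([f(a,215,155),f(b,265,155)]))
E
```

```text
time: 8.37
tool_pos: [0.5143, 0.1898, 0.0837]
ee_rot: [-2.157, -0.0, -2.774]
wrist_force: [2.5, -4.5, 6.3]
width: 0.0193
finger_force: 30.0
units [ 0.002 -0.044 -0.017] [0.92  0.003 0.002] | grasp now [0.509 0.205 0.094] rel rot deg [56.395 -0.033 -0.098] w 0.019256998963323547 ff 29.966534972190857 F [ 2.527 -4.473  6.346] t 8.3667
```

View pics/c5.png

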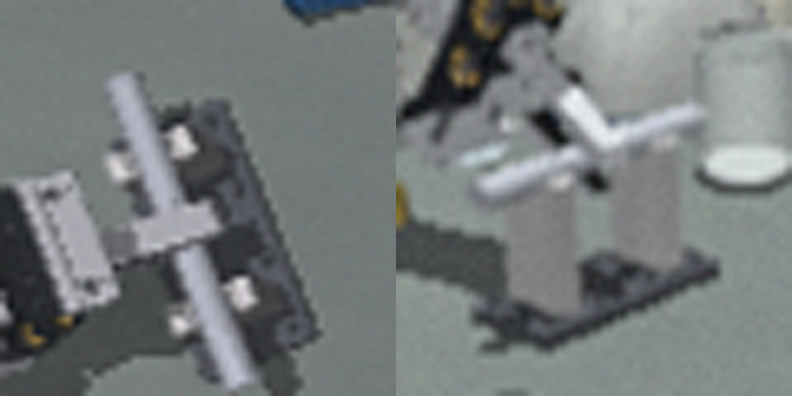

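The top crop shows the whole shaft seated, with its ends at (122,75) and (238,385), and both blocks clear. The flat isn't obvious yet, so I'll look at profiles.

```bash
cat >> h.py <<'E'
def prof(img,n,g,yaw,S,w=4.5,k=10):
    g=np.array(g);u=np.array([np.cos(yaw),np.sin(yaw),0]);im=img.astype(np.float32).mean(2)
    for s in S:
        c=proj(n,g+u*s/1000)[0];e=proj(n,g+u*(s+5)/1000)[0]-c;e/=np.linalg.norm(e);m=np.array([-e[1],e[0]])
        q=np.array([c+m*j for j in np.linspace(-w,w,k)],np.float32)
        print(s,cv2.remap(im,q[:,0][None],q[:,1][None],cv2.INTER_LINEAR)[0].astype(int))
E
python3 - <<'E'
from h import *
S=[-95,-90,-85,-80,-75,-70,-65,-60,-55,-50,-45,-40,-35,-30,-25,25,30,35,45,50,55,60,65,70,75,80,85,90,95]
for n in("scene","top"):
    print(n);prof(cv2.imread(f"pics/{n}5.png"),n,(.5085,.2055,.095),.365,S)
E
```

```text
scene
-95 [148 139 133 124 122 123 128 138 142 140]
-90 [152 143 154 146 131 121 124 130 138 142]
-85 [148 146 172 185 163 136 120 122 139 142]
-80 [149 133 178 206 183 145 114 118 133 135]
-75 [150 122 182 206 184 148 118 117 127 129]
-70 [159 149 187 204 185 151 118 113 126 129]
-65 [148 154 196 207 183 147 112 111 127 131]
-60 [137 153 190 203 183 145 117 116 126 129]
-55 [135 144 180 201 182 144 115 118 129 129]
-50 [136 144 184 208 180 141 119 121 129 127]
-45 [136 148 184 200 179 145 129 127 126 126]
-40 [135 146 176 199 180 150 151 144 123 122]
-35 [128 140 179 198 175 160 173 166 132 121]
-30 [ 96 121 161 184 176 162 177 180 142 122]
-25 [ 48  79 131 185 179 154 168 168 130 129]
25 [127 136 195 224 199 158 137 130 127 127]
30 [136 147 193 212 188 148 123 119 124 127]
35 [143 147 179 205 187 150 119 114 127 128]
45 [147 139 169 200 189 157 137 133 128 128]
50 [149 148 174 201 188 163 158 151 130 126]
55 [148 149 181 207 190 169 167 155 134 125]
60 [144 147 176 202 190 168 168 165 140 127]
65 [143 147 171 199 189 162 163 161 137 131]
70 [142 145 175 208 190 153 148 146 139 137]
[... 849 characters left out ...]
179 160 125  65  48  50]
-25 [ 52  87 149 181 180 161 123  69  50  55]
25 [ 84  95 140 177 182 170 133  69  63  69]
30 [ 68  88 153 179 184 167 131  87  65  67]
35 [ 90 105 140 177 182 169 138  98  82  98]
45 [168 142 146 174 180 170 135 106 158 204]
50 [150 139 151 175 183 168 135 115 147 186]
55 [ 83  95 134 174 182 173 139  82  59  86]
60 [107 117 152 174 182 170 137  94  71  62]
65 [123 123 141 173 182 172 141 104 104  95]
70 [124 123 146 174 181 172 141 116 124 125]
75 [123 123 137 171 181 175 143 115 119 123]
80 [122 125 145 171 182 172 141 116 122 122]
85 [122 121 138 170 181 173 144 110 114 122]
90 [122 123 137 155 158 155 138 120 123 121]
95 [122 122 122 124 124 120 121 121 121 121]
```

```bash
python3 -m handwheel '[[0,0.0115,-0.001,-0.233,0,0],[0,0.023,-0.003,-0.467,0,0],[0,0.034,-0.007,-0.7,0,0],[0,0.0446,-0.011,-0.933,0,0],[0,0.0446,-0.011,-0.933,0,0]]';python3 -m handwheel '[[0,0.0115,-0.001,-0.233,0,0],[0,0.023,-0.003,-0.467,0,0],[0,0.034,-0.007,-0.7,0,0],[0,0.0446,-0.011,-0.933,0,0],[0,0.0446,-0.011,-0.933,0,0]]'; python3 go.py .508 .2055 .095 -28 3.507
```

```text
time: 8.88
tool_pos: [0.5134, 0.1948, 0.0796]
ee_rot: [-2.658, 0.008, -2.781]
wrist_force: [0.8, 0.6, -0.8]
width: 0.0192
finger_force: 30.0
time: 9.3
tool_pos: [0.5077, 0.2046, 0.0743]
ee_rot: [3.133, -0.0, -2.782]
wrist_force: [-2.4, 3.8, 4.7]
width: 0.019
finger_force: 30.0
units [-0.002  0.048 -0.019] [-0.916  0.003 -0.012] | grasp now [0.508 0.204 0.093] rel rot deg [-0.508  0.008  0.352] w 0.019003910786854865 ff 29.99485820531845 F [-2.358  3.794  4.686] t 9.3
```

```bash
python3 -m handwheel '[[0,0.015,-0.004,-0.233,0,0],[0,0.027,-0.006,-0.467,0,0],[0,0.038,-0.010,-0.7,0,0],[0,0.048,-0.015,-0.933,0,0],[0,0.048,-0.015,-0.933,0,0]]';python3 -m handwheel '[[0,0.0115,-0.001,-0.233,0,0],[0,0.023,-0.003,-0.467,0,0],[0,0.034,-0.007,-0.7,0,0],[0,0.0446,-0.011,-0.933,0,0],[0,0.0446,-0.011,-0.933,0,0],[0,0.0446,-0.011,-0.933,0,0]]'; python3 go.py .508 .2055 .095 -56 3.507
python3 - <<'E'
from h import *
a=viewer.snapshot("top")[:,:,::-1];b=viewer.snapshot("scene")[:,:,::-1]
cv2.imwrite("pics/top6.png",a);cv2.imwrite("pics/scene6.png",b)
f=lambda i,x,y:cv2.resize(i[y:y+60,x:x+60],None,fx=6.6,fy=6.6,interpolation=cv2.INTER_CUBIC)
cv2.imwrite("pics/c6.png",np.hstack([f(a,215,155),f(b,265,155)]))
S=[-95,-90,-85,-80,-75,-70,-65,-60,-55,-50,-45,-40,-35,-30,-25,25,30,35,45,50,55,60,65,70,75,80,85,90,95]
for n,i in(("scene",b),("top",a)):
    print(n);prof(i,n,(.5085,.2055,.095),.365,S)
E
```

```text
time: 9.72
tool_pos: [0.5044, 0.2146, 0.0765]
ee_rot: [2.642, -0.003, -2.782]
wrist_force: [-0.6, 4.7, 3.4]
width: 0.0192
finger_force: 30.0
time: 10.22
tool_pos: [0.5006, 0.2223, 0.0828]
ee_rot: [2.156, -0.005, -2.776]
wrist_force: [-1.4, 5.0, 4.4]
width: 0.0193
finger_force: 30.0
units [-0.004 -0.001 -0.015] [ 0.015 -0.006 -0.008] | grasp now [0.506 0.208 0.093] rel rot deg [-56.449   0.278   0.119] w 0.01928947009121695 ff 29.99110758304596 F [-1.404  5.008  4.446] t 10.2167
scene
-95 [144 140 138 134 126 123 126 132 141 143]
-90 [148 138 146 144 134 127 121 126 134 141]
-85 [145 138 163 181 164 138 119 120 137 143]
-80 [146 131 174 203 184 145 112 118 133 135]
-75 [147 118 175 202 186 147 118 115 124 128]
-70 [157 141 177 200 185 149 115 109 123 130]
-65 [147 149 187 202 183 149 111 112 125 128]
-60 [133 146 185 191 177 147 118 115 126 132]
-55 [135 157 188 196 176 143 117 116 128 131]
-50 [135 147 189 204 179 138 117 121 127 126]
-45 [137 145 181 197 175 144 129 126 125 126]
-40 [137 145 176 198 180 151 153 149 124 122]
-35 [138 142 184 197 161 155 171 167 134 121]
-30 [139 142 
[... 1312 characters left out ...]
186 162 122  66  49  50]
-25 [ 85  98 143 173 155 140 126  72  50  51]
25 [ 86 100 147 181 189 178 178 177 179 171]
30 [ 69  91 155 180 184 178 178 179 180 174]
35 [ 89 102 139 180 187 179 178 179 181 168]
45 [168 146 156 179 183 159 153 104 147 172]
50 [151 140 154 179 187 181 176 167 175 175]
55 [ 82  94 141 183 197 176 150 111 135 158]
60 [107 110 147 181 193 175 138 104  95  82]
65 [124 127 150 181 196 174 137 112 118 122]
70 [125 121 144 179 192 174 140 113 124 125]
75 [123 121 142 182 199 176 138 110 119 123]
80 [120 116 143 178 192 176 143 121 124 123]
85 [124 127 148 181 196 174 141 112 116 124]
90 [123 125 138 156 158 152 133 121 123 123]
95 [122 123 122 121 121 122 121 122 121 121]
```

View pics/c6.png

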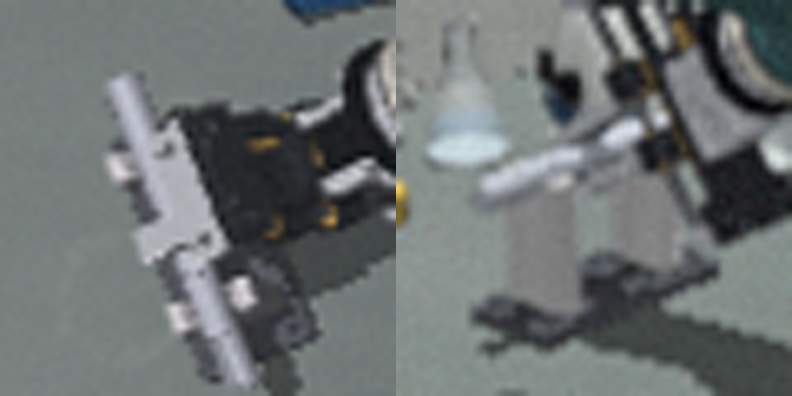

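The flat is confirmed. The near end (s<-60 mm) shows a uniform, darker band on the +y side, so the flat is now about 54° from up towards +y. I'll release, regrip at +54° and roll back to upright.

```bash
python3 -m handwheel '[[0,0,-0.005,0,0,0],[0,0,-0.01,0,0,0],[0,0,-0.01,0,0,0],[0,0,-0.01,0,0,0],[0,0,-0.01,0,0,0],[0,0,-0.01,0,0,0]]' 0; python3 go.py .508 .2055 .095 -28 3.507
python3 - <<'E'
from h import *
a=viewer.snapshot("top")[:,:,::-1]
cv2.imwrite("pics/top7.png",a);prof(a,"top",(.5085,.2055,.095),.365,[-85,-80,-75,-70,-65,-50,-40])
E
```

```text
time: 10.82
tool_pos: [0.5024, 0.2183, 0.0842]
ee_rot: [2.165, -0.0, -2.777]
wrist_force: [-1.2, 0.3, -0.1]
width: 0.0468
finger_force: 0.0
units [-0.003 -0.039 -0.004] [ 0.932  0.    -0.001] | grasp now [0.508 0.204 0.095] rel rot deg [-55.956   0.006   0.044] w 0.046808464125234955 ff 0.0 F [-1.22   0.262 -0.091] t 10.8167
-85 [117 114 134 155 190 166 129 107  88  68]
-80 [ 71  86 128 158 180 167 127  72  43  51]
-75 [ 84  92 134 149 184 168 126  76  51  53]
-70 [ 84  93 120 155 180 164 127  71  54  53]
-65 [ 81  87 122 154 181 165 125  77  50  54]
-50 [148 140 164 184 186 160 118 100 149 166]
-40 [159 144 160 186 191 161 118 112 159 199]
```

```bash
python3 -m handwheel '[[0,-0.011,-0.001,0.233,0,0],[0,-0.022,-0.003,0.467,0,0],[0,-0.033,-0.006,0.7,0,0],[0,-0.043,-0.01,0.917,0,0],[0,-0.043,-0.01,0.917,0,0]]'; python3 -m handwheel '[[0,-0.011,-0.001,0.233,0,0],[0,-0.022,-0.003,0.467,0,0],[0,-0.033,-0.006,0.7,0,0],[0,-0.043,-0.01,0.917,0,0],[0,-0.043,-0.01,0.917,0,0]]'; python3 -m handwheel '[[0,-0.011,-0.001,0.233,0,0],[0,-0.022,-0.003,0.467,0,0],[0,-0.033,-0.006,0.7,0,0],[0,-0.043,-0.01,0.917,0,0],[0,-0.043,-0.01,0.917,0,0]]'; python3 go.py .508 .2052 .095 54 3.507
```

```text
time: 11.28
tool_pos: [0.5055, 0.215, 0.0826]
ee_rot: [2.648, 0.008, -2.772]
wrist_force: [0.7, 0.7, 1.1]
width: 0.0469
finger_force: 0.0
time: 11.7
tool_pos: [0.5062, 0.2073, 0.0759]
ee_rot: [3.124, -0.001, -2.771]
wrist_force: [0.2, 0.4, -0.9]
width: 0.047
finger_force: 0.0
time: 12.12
tool_pos: [0.508, 0.1974, 0.0736]
ee_rot: [-2.679, -0.01, -2.774]
wrist_force: [-0.6, -0.2, -0.2]
width: 0.0472
finger_force: 0.0
units [-0.014 -0.059 -0.028] [ 0.916 -0.011  0.016] | grasp now [0.505 0.205 0.091] rel rot deg [26.518  0.521 -0.278] w 0.047214043527578624 ff 0.0 F [-0.556 -0.163 -0.235] t 12.1167
```

```bash
python3 -m handwheel '[[-0.014,-0.02,-0.01,0.233,0,0],[-0.014,-0.035,-0.015,0.467,0,0],[-0.014,-0.05,-0.022,0.7,0,0],[-0.014,-0.057,-0.028,0.9,0,0],[-0.014,-0.057,-0.028,0.9,0,0],[-0.014,-0.057,-0.028,0.9,0,0],[-0.014,-0.057,-0.028,0.9,0,0]]'; python3 go.py .508 .2052 .095 54 3.507
```

```text
time: 12.7
tool_pos: [0.5167, 0.1887, 0.0879]
ee_rot: [-2.21, -0.002, -2.78]
wrist_force: [-0.3, 0.2, 0.2]
width: 0.0469
finger_force: 0.0
units [ 0.011  0.026 -0.001] [ 0.021 -0.007 -0.002] | grasp now [0.511 0.203 0.099] rel rot deg [53.356  0.179  0.155] w 0.046896511591935384 ff 0.0 F [-0.259  0.226  0.211] t 12.7
```

```bash
python3 -m handwheel '[[0.011,0.026,0,0.02,0,0],[0.011,0.026,0,0.02,0,0],[0.011,0.026,0,0.02,0,0],[0.011,0.026,0,0.02,0,0]]'; python3 go.py .508 .2052 .095 54 3.507
```

```text
time: 13.03
tool_pos: [0.5133, 0.192, 0.0845]
ee_rot: [-2.198, 0.001, -2.777]
wrist_force: [0.7, -0.5, 0.8]
width: 0.0469
finger_force: 0.0
units [ 0.001 -0.001  0.007] [-0.003 -0.001 -0.003] | grasp now [0.508 0.206 0.096] rel rot deg [54.084 -0.02   0.098] w 0.04688921048448401 ff 0.0 F [ 0.735 -0.494  0.764] t 13.0333
```

```bash
python3 -m handwheel '[[0,0,0.006,0,0,0],[0,0,0.006,0,0,0],[0,0,0.006,0,0,0],[0,0,0.006,0,0,0],[0,0,0.006,0,0,0],[0,0,0.006,0,0,0],[0,0,0.006,0,0,0]]' 1; python3 go.py .508 .2052 .095 27 3.507
python3 - <<'E'
from h import *
a=viewer.snapshot("top")[:,:,::-1]
cv2.imwrite("pics/top8.png",a);prof(a,"top",(.5085,.2055,.095),.365,[-85,-80,-75,-70,-65,-50,-40])
E
```

```text
time: 13.62
tool_pos: [0.5136, 0.191, 0.0838]
ee_rot: [-2.195, 0.0, -2.777]
wrist_force: [-0.1, -2.1, 2.4]
width: 0.0191
finger_force: 30.0
units [ 0.001  0.043 -0.01 ] [-0.907 -0.001 -0.002] | grasp now [0.508 0.205 0.095] rel rot deg [54.224  0.001  0.062] w 0.0190658010884447 ff 29.999707639217377 F [-0.106 -2.136  2.429] t 13.6167
-85 [117 113 133 155 188 163 126 104  88  68]
-80 [ 72  86 126 156 179 166 127  72  44  54]
-75 [ 84  91 132 149 183 168 125  75  52  54]
-70 [ 84  93 120 155 180 162 126  69  51  56]
-65 [ 83  87 121 153 180 164 123  75  51  55]
-50 [149 141 163 185 184 158 115  97 148 165]
-40 [ 98 112 158 186 189 160 119 111 158 198]
```

```bash
python3 -m handwheel '[[0,0.011,-0.001,-0.233,0,0],[0,0.022,-0.003,-0.467,0,0],[0,0.033,-0.006,-0.7,0,0],[0,0.043,-0.01,-0.9,0,0],[0,0.043,-0.01,-0.9,0,0],[0,0.043,-0.01,-0.9,0,0]]'; python3 -m handwheel '[[0,0.011,-0.001,-0.233,0,0],[0,0.022,-0.003,-0.467,0,0],[0,0.033,-0.006,-0.7,0,0],[0,0.043,-0.01,-0.9,0,0],[0,0.043,-0.01,-0.9,0,0],[0,0.043,-0.01,-0.9,0,0]]'; python3 go.py .508 .2052 .095 0 3.507
python3 - <<'E'
from h import *
a=viewer.snapshot("top")[:,:,::-1];b=viewer.snapshot("scene")[:,:,::-1]
cv2.imwrite("pics/top9.png",a);cv2.imwrite("pics/scene9.png",b)
for n,i in(("scene",b),("top",a)):
    print(n);prof(i,n,(.5085,.2055,.095),.365,[-85,-80,-75,-70,-65,-55,-50,-40,-30],4.5,19)
E
```

```text
time: 14.17
tool_pos: [0.5112, 0.197, 0.0776]
ee_rot: [-2.668, 0.001, -2.779]
wrist_force: [-1.0, -0.1, -1.7]
width: 0.0192
finger_force: 30.0
time: 14.67
tool_pos: [0.5087, 0.2054, 0.0751]
ee_rot: [-3.136, 0.001, -2.777]
wrist_force: [1.5, -1.0, 3.0]
width: 0.0191
finger_force: 29.9
units [ 0.004  0.    -0.005] [-0.01   0.001 -0.002] | grasp now [0.509 0.206 0.094] rel rot deg [ 0.314 -0.029  0.066] w 0.019100811791616858 ff 29.855323433876038 F [ 1.541 -0.992  3.033] t 14.6667
scene
-85 [147 135 140 154 174 191 192 189 167 146 135 124 118 115 121 132 139 141
 141]
-80 [147 123 130 154 178 197 207 200 187 164 143 129 114 117 120 128 134 134
 133]
-75 [148 129 115 142 171 190 207 204 190 170 146 128 118 113 118 123 127 131
 130]
-70 [158 137 126 122 148 172 189 205 191 172 150 129 117 113 114 120 125 128
 131]
-65 [142 122 115 116 127 154 177 188 187 166 148 131 117 114 115 120 125 128
 127]
-55 [136 135 131 128 123 118 123 126 128 130 127 121 115 114 117 123 128 130
 130]
-50 [138 138 136 132 126 123 122 123 123 123 123 118 112 114 119 125 128 129
 128]
-40 [140 142 135 128 124 120 
[... 187 characters left out ...]
01 190 160 121  92  71  68  68
  68]
-80 [ 37  44  89 133 169 199 206 205 204 204 201 186 159 108  62  52  44  47
  51]
-75 [ 32  52  78 124 172 195 204 205 203 201 195 180 138  92  66  49  49  51
  52]
-70 [ 33  33  69 112 156 195 208 205 204 203 196 173 143 101  63  55  51  51
  51]
-65 [ 31  44  58  90 129 163 193 207 203 199 193 178 134  95  69  52  50  51
  52]
-55 [ 36  36  36  48  66  85 103 113 109 104  97  89  82  74  72  70  69  69
  68]
-50 [ 36  35  38  44  59  78  97 110 114 106  98  90  82  80  80  85  94  99
 100]
-40 [ 36  37  38  39  48  69  88 102 113 105  97  90  84  84  87  93  99 105
 112]
-30 [ 37  38  37  34  36  55  75  98 117 109 100  92  84  72  59  52  52  53
  52]
```

```bash
python3 -m handwheel '[[0,0,-0.005,0,0,0],[0,0,-0.005,0,0,0],[0,0,-0.005,0,0,0],[0,0,-0.005,0,0,0],[0,0,-0.005,0,0,0],[0,0,-0.005,0,0,0]]' 0; python3 -m handwheel '[[0,-0.011,-0.001,0.233,0,0],[0,-0.022,-0.003,0.467,0,0],[0,-0.033,-0.006,0.7,0,0],[0,-0.043,-0.01,0.9,0,0],[0,-0.043,-0.01,0.9,0,0],[0,-0.043,-0.01,0.9,0,0]]'; python3 -m handwheel '[[0,-0.011,-0.001,0.233,0,0],[0,-0.022,-0.003,0.467,0,0],[0,-0.033,-0.006,0.7,0,0],[0,-0.043,-0.01,0.9,0,0],[0,-0.043,-0.01,0.9,0,0],[0,-0.043,-0.01,0.9,0,0]]'; python3 go.py .508 .2052 .095 54 3.507
python3 - <<'E'
from h import *
a=viewer.snapshot("top")[:,:,::-1];b=viewer.snapshot("scene")[:,:,::-1]
cv2.imwrite("pics/top10.png",a);cv2.imwrite("pics/scene10.png",b)
f=lambda i,x,y:cv2.resize(i[y:y+60,x:x+60],None,fx=6.6,fy=6.6,interpolation=cv2.INTER_CUBIC)
cv2.imwrite("pics/c10.png",np.hstack([f(a,215,155),f(b,265,155)]))
for n,i in(("scene",b),("top",a)):
    print(n);prof(i,n,(.5085,.2055,.095),.365,[-95,-90,-85,-80,-75,-70,-65,-60,-55,-50,-40,-30,30,60,70,80,85,90,95],4.5,19)
E
```

```text
time: 15.27
tool_pos: [0.5075, 0.2058, 0.0759]
ee_rot: [-3.139, -0.001, -2.776]
wrist_force: [-0.2, -0.7, 0.3]
width: 0.0468
finger_force: 0.0
time: 15.77
tool_pos: [0.5101, 0.1986, 0.0771]
ee_rot: [-2.669, -0.002, -2.774]
wrist_force: [0.6, -1.0, -0.4]
width: 0.047
finger_force: 0.0
time: 16.27
tool_pos: [0.5133, 0.1905, 0.0826]
ee_rot: [-2.199, -0.003, -2.778]
wrist_force: [-0.6, 0.8, 0.2]
width: 0.0473
finger_force: 0.0
units [-0.002 -0.004 -0.004] [-0.    -0.006  0.003] | grasp now [0.508 0.205 0.094] rel rot deg [54.003  0.212 -0.005] w 0.047320261998963324 ff 0.0 F [-0.616  0.791  0.217] t 16.2667
scene
-95 [148 141 140 141 141 140 137 131 126 124 122 122 123 130 135 139 142 142
 143]
-90 [149 144 142 150 163 171 179 164 147 136 127 123 122 123 129 134 137 141
 143]
-85 [146 134 140 153 174 192 196 196 177 157 141 124 118 116 122 130 137 141
 141]
-80 [146 121 127 152 177 199 211 204 191 168 146 129 114 116 120 126 131 132
 133]
-75 [148 128 116 146 176 193 205 201 187 169 147 129 117 112 118 123 126 128
 128]
-70 [158 143 145 155 178 196 202 204 189 172 152 129 117 113 114 119
[... 1960 characters left out ...]
4 182 161 141 121 114 116 137 162 181
 199]
-30 [ 52  66  93 132 169 184 191 197 201 182 161 141 121  93  64  51  49  49
  49]
30 [ 67  77  94 125 160 175 182 189 191 186 170 153 134 113  87  65  64  65
  67]
60 [107 110 118 132 149 164 176 184 185 184 170 156 137 117  97  80  70  65
  63]
70 [122 123 123 129 148 166 175 184 183 180 169 157 142 124 115 118 125 127
 127]
80 [123 123 125 131 144 160 172 183 183 180 169 157 141 125 119 121 124 123
 123]
85 [121 122 127 137 151 165 175 182 186 179 172 159 140 124 110 105 115 123
 123]
90 [122 124 126 131 143 154 159 162 159 155 152 149 137 124 116 118 122 122
 122]
95 [121 122 123 122 121 122 123 124 121 119 121 121 121 122 122 122 121 120
 120]
```

View pics/c10.png

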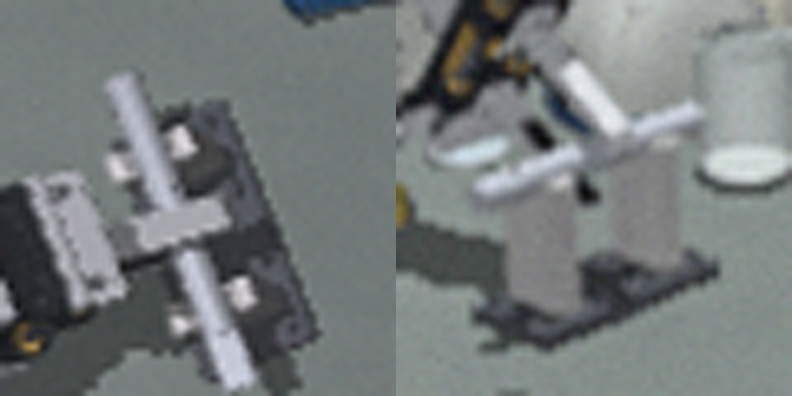

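The top crop shows the flat as a bright band on the near end, from about (215,325) to (240,385), facing roughly up, and the shaft is seated and centred. To measure the angle, I'll compare it with picture 5, where that same end showed only its round side.

```bash
python3 - <<'E'
from h import *
np.set_printoptions(precision=0,suppress=True,linewidth=200)
def P(f,n,S,w=5,k=41):
    im=cv2.imread(f).astype(np.float32).mean(2);g=np.array([.5085,.2055,.095]);u=np.array([np.cos(.365),np.sin(.365),0]);A=[]
    for s in S:
        c=proj(n,g+u*s/1000)[0];e=proj(n,g+u*(s+5)/1000)[0]-c;e/=np.linalg.norm(e);m=np.array([-e[1],e[0]])
        q=np.array([c+m*j for j in np.linspace(-w,w,k)],np.float32)
        A.append(cv2.remap(im,q[:,0][None],q[:,1][None],cv2.INTER_LINEAR)[0])
    return np.mean(A,0)
print(np.linspace(-5,5,41)[::2].round(1))
for f in(5,6,8,10):print(f,P(f"pics/top{f}.png","top",np.arange(-80,-63,1))[::2])
for f in(5,10):print(f,"mid",P(f"pics/top{f}.png","top",np.arange(-34,-25,1))[::2],"far",P(f"pics/top{f}.png","top",np.arange(64,85,1))[::2])
c=proj("top",[.5085-.072*.934,.2055-.072*.357,.095])[0];X=np.array([.44,.18,.095]);C,_=ray("top",*c);v=C-X;v/=np.linalg.norm(v)
print("view alpha toward -y deg",np.degrees(np.arctan2(v@[.357,-.934,0],v[2])),"mm/px",np.linalg.norm(C-X)/371*1000)
E
```

```text
[-5. -4. -4. -4. -3. -2. -2. -2. -1. -0.  0.  0.  1.  2.  2.  2.  3.  4.  4.  4.  5.]
5 [ 86.  83.  87. 102. 126. 154. 173. 183. 189. 189. 179. 165. 148. 128. 101.  74.  56.  51.  52.  54.  55.]
6 [ 88.  83.  83.  89. 102. 122. 138. 150. 165. 179. 179. 166. 149. 127. 102.  75.  57.  52.  52.  53.  54.]
8 [ 87.  83.  84.  91. 106. 125. 140. 152. 169. 182. 180. 165. 148. 126. 100.  73.  55.  51.  53.  55.  55.]
10 [ 86.  84.  93. 117. 153. 187. 203. 205. 204. 204. 204. 201. 191. 164. 121.  78.  55.  51.  53.  54.  55.]
5 mid [ 55.  55.  65.  87. 119. 154. 175. 182. 183. 180. 172. 160. 145. 125.  97.  68.  55.  54.  60.  61.  59.] far [124. 123. 123. 123. 128. 142. 160. 172. 179. 182. 181. 173. 159. 142. 125. 113. 112. 118. 121. 119. 119.]
10 mid [ 55.  55.  68.  92. 126. 162. 182. 192. 199. 197. 182. 163. 143. 123.  96.  68.  55.  55.  60.  60.  58.] far [125. 124. 123. 124. 130. 146. 163. 176. 184. 187. 181. 171. 157. 140. 123. 112. 112. 119. 122. 120. 120.]
view alpha toward -y deg 9.964233519390143 mm/px 3.615890616602204
```

```bash
cat > rollfit.py <<'E'
import sys
from h import *
from scipy.optimize import least_squares
from scipy.ndimage import gaussian_filter1d
def P(f,w=5,k=41):
    im=cv2.imread(f).astype(np.float32).mean(2);g=np.array([.5085,.2055,.095]);u=np.array([np.cos(.365),np.sin(.365),0]);A=[]
    for s in np.arange(-82,-63,.5):
        c=proj("top",g+u*s/1000)[0];e=proj("top",g+u*(s+5)/1000)[0]-c;e/=np.linalg.norm(e);m=np.array([-e[1],e[0]])
        q=np.array([c+m*j for j in np.linspace(-w,w,k)],np.float32);A.append(cv2.remap(im,q[:,0][None],q[:,1][None],cv2.INTER_LINEAR)[0])
    return np.mean(A,0)
fs=[int(a) for a in sys.argv[1:]];D=[P(f"pics/top{f}.png") for f in fs]
x=np.linspace(-6,6,241);r=2.766;al=10.;K=np.linspace(-85,105,8)
def model(c,sg,f,bl,br,phi=None,fb=0):
    t=np.degrees(np.arcsin(np.clip((x-c)/r,-1,1)))+al
    I=np.interp(t,K,f)
    lo,hi=c-r,c+r
    if phi is not None:
        a,b=[c+r*np.sin(np.radians(phi+s*53.13-al)) if abs(phi+s*53.13-al)<90 else c+np.sign(s)*r*9 for s in(-1,1)]
        fl=(x>=a)&(x<=b);I=np.where(fl,fb,I)
        # silhouette when the round part beyond the edge is cut away
        if phi-53.13-al<-90: lo=c+r*np.sin(np.radians(phi-53.13-al))
        if phi+53.13-al>90: hi=c+r*np.sin(np.radians(phi+53.13-al))
    I=np.where(x<lo,bl,np.where(x>hi,br,I))
    return np.interp(np.linspace(-5,5,41),x,gaussian_filter1d(I.astype(float),sg/.05))
def res(p):
    c,sg,bl,br=p[:4];f=p[4:12];R=[]
    for i,(n,d) in enumerate(zip(fs,D)):
        R.append(model(c,sg,f,bl,br)-d if n==5 else model(c,sg,f,bl,br,*p[10+2*i:12+2*i])-d)
    return np.concatenate(R)
best=None
for g10 in(-12,0,12):
    p0=[-.5,.6,85,54]+[150,170,180,190,180,150,120,80]
    for n in fs[1:]:p0+=([-54,140] if n in(6,7,8) else [g10,204])
    s=least_squares(res,p0,diff_step=1e-3,loss="soft_l1",f_scale=3)
    if best is None or s.cost<best.cost:best=s
    print(g10,round(s.cost),s.x.round(2))
E
python3 rollfit.py 5 6 8 10
```

```text
-12 1471 [ -0.53   0.56  85.    54.   150.   170.   180.   190.   180.   150.
 120.    80.   -54.   140.   -54.   140.   -12.   204.  ]
0 1136 [ -0.53   0.56  85.    54.   150.   170.   180.   190.   180.   150.
 120.    80.   -54.   140.   -54.   140.     0.   204.  ]
12 1118 [ -0.6    0.55  84.72  53.92 149.99 169.95 179.94 190.02 180.04 149.92
 119.97  80.   -54.   139.92 -54.   139.96  12.   203.99]
```

```bash
python3 - <<'E'
s=open("rollfit.py").read()
s=s.replace("fl=(x>=a)&(x<=b);I=np.where(fl,fb,I)","fl=H(x-a)*H(b-x);I=fl*fb+(1-fl)*I")
s=s.replace("I=np.where(x<lo,bl,np.where(x>hi,br,I))","I=H(lo-x)*bl+H(x-hi)*br+H(x-lo)*H(hi-x)*I")
s=s.replace("def model(","H=lambda z:.5*(1+np.tanh(z/.06))\ndef model(").replace(",diff_step=1e-3","").replace(',loss="soft_l1",f_scale=3',',loss="soft_l1",f_scale=3,x_scale=[.1,.1,10,10]+[10]*8+[10]*(2*len(fs)-2)')
open("rollfit.py","w").write(s)
E
python3 rollfit.py 5 6 8 10
```

```text
-12 181 [-3.5000e-01  5.7000e-01  8.3300e+01  5.3650e+01  5.5413e+02  8.7440e+01
  1.8098e+02  1.9452e+02  1.8427e+02  1.1299e+02  1.6740e+02 -3.5767e+02
 -5.6660e+01  1.4092e+02 -5.7210e+01  1.4513e+02 -5.8000e-01  2.0547e+02]
0 181 [-3.5000e-01  5.7000e-01  8.3300e+01  5.3650e+01  5.5413e+02  8.7440e+01
  1.8098e+02  1.9452e+02  1.8427e+02  1.1299e+02  1.6740e+02 -3.5767e+02
 -5.6660e+01  1.4092e+02 -5.7210e+01  1.4513e+02 -5.8000e-01  2.0547e+02]
12 183 [-3.7000e-01  5.5000e-01  8.3440e+01  5.3490e+01  5.5424e+02  8.2770e+01
  1.8174e+02  1.9402e+02  1.8355e+02  1.1640e+02  1.5288e+02 -2.3391e+02
 -5.6770e+01  1.4040e+02 -5.7340e+01  1.4454e+02 -1.5000e-01  2.0535e+02]
```

The fit puts the flat within about 1° of straight up, and dead reckoning agrees to about 3°. I'll back the open fingers straight out, check that nothing has shifted, and hand in.

```bash
python3 -m handwheel '[[0,0,-0.08,0,0,0],[0,0,-0.2,0,0,0],[0,0,-0.35,0,0,0],[0,0,-0.45,0,0,0],[0,0,-0.45,0,0,0],[0,0,-0.45,0,0,0],[0,0,-0.45,0,0,0],[0,0,-0.45,0,0,0]]'
python3 - <<'E'
from h import *
cv2.imwrite("pics/top11.png",viewer.snapshot("top")[:,:,::-1])
E
python3 rollfit.py 5 6 8 11 | head -3 && python3 -c "
from bench import robot
print(robot.get_obs()['finger_force'],robot.get_obs()['time'])"
```

```text
time: 17.03
tool_pos: [0.4875, 0.2577, 0.1362]
ee_rot: [-2.197, -0.001, -2.779]
wrist_force: [-0.3, -0.5, -0.1]
width: 0.0469
finger_force: 0.0
-12 190 [-3.7000e-01  5.6000e-01  8.3450e+01  5.3480e+01  5.4792e+02  8.6370e+01
  1.8036e+02  1.9458e+02  1.8368e+02  1.1587e+02  1.5645e+02 -2.5833e+02
 -5.6720e+01  1.4034e+02 -5.7280e+01  1.4451e+02 -2.0000e-02  2.0542e+02]
0.0 17.0833
```

```bash
python3 -c "
from bench import robot
print(robot.close_job())"
```

```text
the job is handed in; nothing more can be done
None
```

The job is handed in at about 17 s: the shaft lies centred in both grooves of the tall stand with its flat facing up (camera fit within about 1°, dead reckoning about 3°), the gripper clear of it and nothing else touched on purpose; the interface returned no verdict.

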